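# Clear away the tube carriers: hang empties to dry, seat the full one, start the dryer

### The job

Clear away the carriers after the centrifuge run: hang every empty tube carrier by the eye of its handle on a peg of the drying stand, one to a peg, and seat the carrier that still holds tubes in the open metal rotor bucket. When all the empties hang, wind the dryer's timer with three full strokes of its plunger, letting it come all the way up each time.

Things in the scene. Friction and masses are not known exactly. Their poses are not given: they have to be found in the camera images.
- carrier1: empty centrifuge tube carrier: orange block 64 x 64 x 46 mm with four empty tube bores in its top; a black upright handle plate, 8 mm thick along x, 42 mm wide along y, rises from its middle to 132 mm. An eye runs through the plate along x: 26 mm wide, 64 to 98 mm up; above it a solid grip bar (98 to 132 mm). 0.16 kg. Origin: centre of the underside, z up. Stands on the bench; may be absent.
- carrier2: another empty carrier, the same as carrier1 (may be absent).
- carrier3: another empty carrier, the same as carrier1 (may be absent).
- carrier4: another empty carrier, the same as carrier1 (may be absent).
- carrier5: another empty carrier, the same as carrier1 (may be absent).
- full_carrier: a carrier of the same shape, but with four capped tubes standing in its bores (caps to 84 mm above the underside); it belongs in the bucket. 0.22 kg. Origin: centre of the underside.
- stand: fixed steel drying stand: drip tray (rim 16 mm high), two posts and a level bar along y, 460 mm long (z 139 to 165 mm, front face at x = 1 mm). Five level pegs, 84 mm apart, stick out of the bar to the stand's -x, towards the robot. Origin: at table height, below the pegs' roots.
- peg1 (a point): hanging place on the first peg (stand y = -168 mm): on the peg's axis, 160 mm above the table, 45 mm from its root; axes as the stand's. Peg: along x, 10 mm thick, 85 mm long to -x; its tip (40 mm from this point, plus 5 mm rounding) turns up, its top 13 mm above the axis.
- peg2 (a point): the same point on peg 2 (stand y = -84 mm).
- peg3 (a point): the same point on peg 3 (stand y = 0 mm).
- peg4 (a point): the same point on peg 4 (stand y = 84 mm).
- peg5 (a point): the same point on peg 5 (stand y = 168 mm).
- dryer: fixed white timer box of the dryer, 160 x 150 x 100 mm, with the plunger standing up from the middle of its top. Origin: centre of the underside.
- bucket: fixed open square aluminium rotor bucket, 84 x 84 mm outside, 76 x 76 mm inside, rim 44 mm and inner floor 4 mm above the table. Origin: centre of the underside; sides along its x and y.
- plunger_top (a point): middle of the top of the plunger's black mushroom head (48 mm in diameter), 159 mm above the table when released; it moves down with the plunger.
- plunger (a joint): stroke of the sprung plunger in m: 0 released, 0.025 fully pressed; straight down, 5.6 N at the start and 12.6 N at the bottom; springs back by itself.

How it is judged:
By the outcome, as a careful person would: the job done as asked, in the order asked, and still so for the second after the job is handed in, with the robot touching nothing.
Of carrier1, carrier2, carrier3, carrier4, carrier5 only 3 to 5 are there at a start; the rules pass over those that are not, and their reading is None.
At some moment in a run one of full_carrier may be knocked a few centimetres aside while the robot is not near it.
It also fails if it takes over 210 s, if anything falls off the work surface, if the arm or the gripper's body presses on something with over 40 N, if the wrist force passes 120 N, or if a joint passes its speed limit or range.

### The arm

A 6-joint arm with a two-finger parallel gripper is mounted at the origin on the work surface. World frame = base frame: x ahead of the robot, y to its left, z up, the work surface at z = 0. Lengths are in mm, angles in rad, forces in N, time in s.
With the tool pointing down it reaches from about 400 to 925 mm from the base axis. Payload 12.5 kg.
Tool frame: the origin (TCP) lies between the finger pads; the fingertips stand env.tip_extent ahead of it and the grasp point (between the pads) lies 11 mm behind it (env.tip_extent is the distance from the TCP to the fingertips, in mm); z points along the fingers, y is the line along which they close (so a half turn about z gives the same grasp; the last joint's range is limited). The gripper opens to 95 mm and grips with 3 to 60 N. Pads are 20 mm wide; open, the fingers measure 119 mm over their backs; the gripper's body (75 mm by 180 mm) begins 59 mm behind the grasp point.
Start: joints at [-0.106, 0.491, 1.559, -0, 1.092, -0.106], TCP at [625.017, 0.021, 222.661] pointing down, gripper open.
Joint ranges: [-3.1, 3.1], [-0.84, 2.19], [0.05, 2.79], [-1.13, 4.28], [0.06, 2.93], [-2.69, 2.69]. Speed limits (rad/s): [2.22, 2.22, 2.79, 3.14, 3.14, 3.14].

### API

Orientations are given as [roll, pitch, yaw] about the fixed x, y, z axes, in that order (R = Rz(yaw) Ry(pitch) Rx(roll)).
In Python, from cell import env gives the robot as it stands.
- The arm moves only by the tool carry_out, never from a script. Its argument "motion" is a list of rows, each a list of 5 numbers: the shift along the tool's x, y, z in mm, then the turn about the tool's z in degrees, then the closure, from 0 (fully open) to 1 (shut). A call has 1 to 12 rows; each row shifts and turns the commanded pose from where the row before left it, along the tool's axes as they then stand; what a row does not reach is not made up. A row lasts 1/10 s, in which the tool goes at most 50 mm and 8.59 degrees, less where a joint would pass 70% of its speed; a pose out of reach is approached as far as the arm can. A call with a gripper value outside its range is refused whole. The fingers move at their own pace and stop on an object; the grip force is fixed at half the most. Time passes only in rows, so rows that do not move let the fingers close. It gives the time, the measured TCP pose, the force, the opening and the grip force at its end, in the units of the state.
- env.state(): the state, without advancing time (a new reading comes with each control period).
- env.read_camera(name): name is "scene" or "side" or "wrist"; returns a dict with "color" (420x560x3 uint8, red, green, blue), "K" (3x3 intrinsics, pixels), "R" (3x3) and "t" (3): a world point X has camera coordinates R X + t; the wrist camera has in their place "hand_eye" (4x4, takes a point from camera to tool coordinates, whose origin is the TCP and whose axes are the flange's). Camera axes: x right, y down, z forward; pixel columns grow to the right and rows downward; lengths in mm; the calibration is good to about 2 mm. A picture is of the moment at which its call begins: read the wrist's pose just before it. There is no depth.
- env.job_done(): hands the job in; it is judged then, once.
The state is a dict: "t": time; "joints": joint angles; "qvel": joint speeds; "tau": joint torques, N m; "eef_pos": TCP position; "tcp_rot": TCP orientation; "ft_force": force on the tool from outside, world axes, zero at the start; "moment": the same for the moment, N m; "opening": opening from 0.0 (shut) to 1.0 (fully open); "grip_force": force on a finger pad.
Only numpy, scipy, OpenCV 4.12 (cv2) and the standard library are available. Lean on these libraries where they do the work, as an engineer would, in place of code of your own. Each camera call takes 0.05 s, during which the arm holds its last target. There are 200 camera calls.

## Working session

There is one attempt and no reset: what is moved stays moved. The work goes in short steps, Python scripts to look and compute and a tool call to move; the robot and the scene stay as the last step left them, time stands still between calls to the robot, and variables do not carry over. Pictures are saved under pics/ and viewed, at most 14 in all, crops included, and the job is handed in when it is done.

Besides the shell and the picture viewer there is one more tool, called after "Emit:" as a command line: name --pt "numbers of a row" for each row, then --argument value for the rest. carry_out: Moves the arm, as the interface text tells. Its arguments: {"type":"object","properties":{"motion":{"type":"array"}},"required":["motion"]}

```bash
ls; mkdir -p pics; python3 - <<'E'
from cell import env
import cv2
s=env.state(); print(s, env.tip_extent)
for n in ("scene","side","wrist"):
    c=env.read_camera(n); cv2.imwrite(f"pics/{n}0.png",c["color"][:,:,::-1])
    print(n,c["K"].tolist(),{k:v.round(4).tolist() for k,v in c.items() if k not in("color","K")})
E
```

```text
pics
{'t': 0.0, 'joints': array([-1.05618880e-01,  4.91542787e-01,  1.55946151e+00, -8.15230922e-06,
        1.09170003e+00, -1.05611839e-01]), 'qvel': array([-0.00088086,  0.00069498, -0.00206846,  0.0015784 , -0.00134589,
       -0.00080773]), 'tau': array([-9.52334158e-04, -6.12640929e+01, -2.58175153e+01,  6.92750537e-02,
        4.83079045e-02, -1.38641695e-05]), 'eef_pos': array([6.24758302e+02, 3.46268966e-02, 2.22068011e+02]), 'tcp_rot': array([-3.14048641e+00, -1.09998237e-04,  1.57079299e+00]), 'ft_force': array([ 0.12821339, -0.19065807,  0.34760477]), 'moment': array([0.02738296, 0.02033539, 0.00740518]), 'grip_force': 0.0, 'opening': 1.0013930131163729} 8.0
scene [[383.40646275573204, 0.0, 283.10648859251125], [0.0, 383.40646275573204, 206.69781459708724], [0.0, 0.0, 1.0]] {'R': [[0.3724, 0.928, 0.0135], [0.7409, -0.2885, -0.6064], [-0.5589, 0.2358, -0.795]], 't': [-217.1172, -340.1193, 1455.7278]}
side [[430.84557115277863, 0.0, 276.6344174588213], [0.0, 430.84557115277863, 211.27868713213536], [0.0, 0.0, 1.0]] {'R': [[0.9589, -0.2837, 0.0021], [-0.2094, -0.7126, -0.6695], [0.1914, 0.6416, -0.7428]], 't': [-524.8673, 181.1444, 1037.4315]}
wrist [[349.24113269260016, 0.0, 279.13965032475323], [0.0, 349.24113269260016, 208.28143351502285], [0.0, 0.0, 1.0]] {'hand_eye': [[0.0005, -0.9556, -0.2947, 83.9983], [1.0, 0.0003, 0.0005, -0.0208], [-0.0004, -0.2947, 0.9556, -161.4715], [0.0, 0.0, 0.0, 1.0]]}
```

View pics/scene0.png

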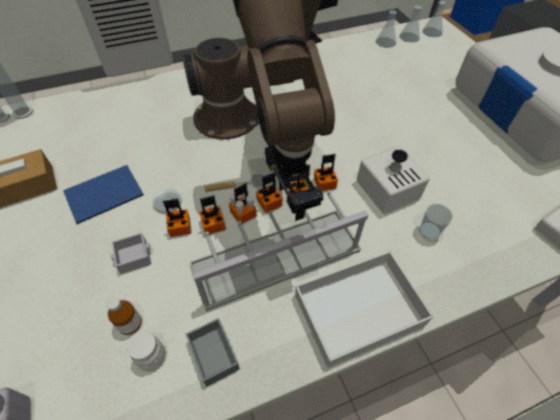

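View pics/side0.png

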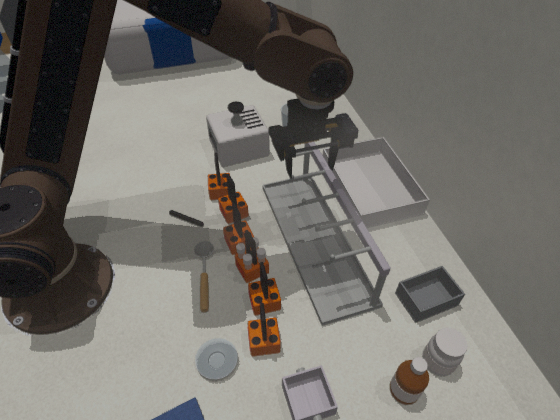

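The scene view shows six carriers in a row, scene (178,218) to (326,175). The one with tubes is third from the left, at (242,207). The stand is at (280,255), the dryer at (393,175) and the bucket at (130,252). The side view shows the same row running from (218,185) to (264,335), with the bucket at (308,395). I'll enlarge both.

```bash
python3 - <<'E'
import cv2
a=cv2.imread("pics/scene0.png")[140:305,100:370]; cv2.imwrite("pics/sc1.png",cv2.resize(a,None,fx=2.95,fy=3,interpolation=cv2.INTER_CUBIC))
a=cv2.imread("pics/side0.png")[140:360,190:390]; cv2.imwrite("pics/si1.png",cv2.resize(a,None,fx=2.7,fy=2.7,interpolation=cv2.INTER_CUBIC))
E
```

```text
(no output)
```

View pics/sc1.png

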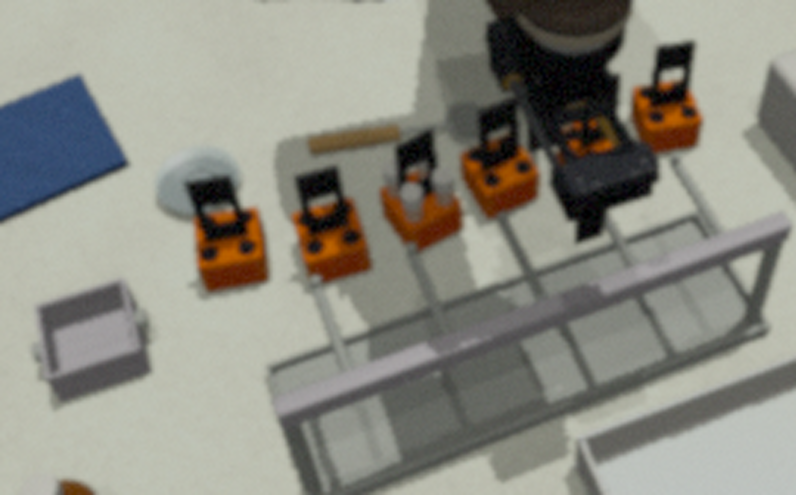

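View pics/si1.png

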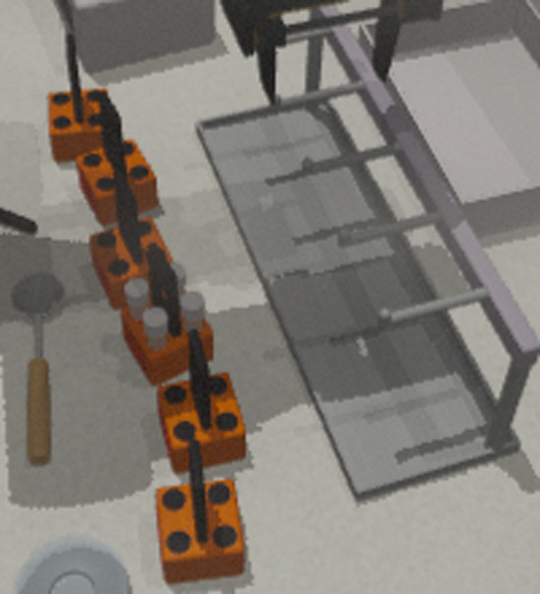

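The scene crop shows handle tops (crop px) at A(208,180), B(318,173), full(417,138), D(498,105) and F(674,47), with E under the gripper. The side crop shows them at A(197,437), B(197,333), full(158,250), D(125,192), E(109,98) and F(70,35). Next I'll triangulate these, plus the peg tips, the bar ends and the bucket.

```bash
cat > h.py <<'E'
import numpy as np, cv2
from cell import env
from scipy.spatial.transform import Rotation as Ro
from scipy.optimize import least_squares
CAL={"scene":None,"side":None}
def cam(n):
    s=env.state(); c=env.read_camera(n)
    if n=="wrist":
        T=np.eye(4);T[:3,:3]=Ro.from_euler("xyz",s["tcp_rot"]).as_matrix();T[:3,3]=s["eef_pos"]
        M=np.linalg.inv(T@c["hand_eye"]); c["R"],c["t"]=M[:3,:3],M[:3,3]
    return c
def proj(c,X):
    p=(np.atleast_2d(X)@c["R"].T+c["t"])@c["K"].T; return p[:,:2]/p[:,2:]
def onz(c,uv,z):   # pixel -> world point at height z
    d=c["R"].T@np.linalg.inv(c["K"])@np.array([*uv,1.]); o=-c["R"].T@c["t"]
    return o+d*(z-o[2])/d[2]
def tri(obs):      # obs: [(cam,uv),...] -> point, residual px
    r=least_squares(lambda X:np.concatenate([proj(c,X)[0]-uv for c,uv in obs]),[600,0,100])
    return r.x.round(1),np.abs(r.fun).max().round(1)
E
python3 - <<'E'
from h import *
S,D=cam("scene"),cam("side")
sc=lambda x,y:(100+x/2.95,140+y/3); si=lambda x,y:(190+x/2.7,140+y/2.7)
P={"A":((208,180),(197,437)),"B":((318,173),(197,333)),"full":((417,138),(158,250)),"D":((498,105),(125,192)),"F":((674,47),(70,35)),
"barR1":((280,408),(530,350)),"peg2tip":((412,250),(385,315)),"peg3tip":((503,215),(342,240)),"peg5tip":((676,160),(275,100)),"trayNear1":((270,372),(360,497)),"trayNear2":((697,218),(200,125))}
for k,(a,b) in P.items(): print(k,*tri([(S,sc(*a)),(D,si(*b))]))
print("bucket",[onz(S,sc(*p),44)[:2].round() for p in((37,305),(128,284),(145,345),(57,368))], "E",onz(D,si(109,98),132).round())
print("dryer", tri([(S,(400,156)),(D,(236,107))]), "peg1 tip",onz(S,sc(308,270),165).round())
E
```

```text
A [ 443.1 -266.7  147.2] 2.3
B [ 467.8 -173.2  140.7] 1.6
full [458.9 -76.9 135.1] 0.7
D [446.6   6.5 127.4] 1.1
F [441.5 203.5 141.8] 1.8
barR1 [ 700.7 -267.5  159.5] 0.7
peg2tip [ 608.  -156.4  130.9] 13.3
peg3tip [602.4 -68.7 130.6] 13.0
peg5tip [601.4 107.8 136.1] 10.4
trayNear1 [ 574.6 -273.1    4.7] 0.8
trayNear2 [563.1 183.5   8.7] 0.2
bucket [array([ 448., -456.]), array([ 456., -373.]), array([ 528., -370.]), array([ 522., -447.])] E [459. 121. 132.]
dryer (array([535.5, 386.2, 153.6]), np.float64(0.3)) peg1 tip [ 588. -214.  165.]
```

Emit:
carry_out --pt "25 -17 -28 0 0.3" --pt "25 -17 -28 0 0.3" --pt "25 -17 -28 0 0.3" --pt "25 -17 -28 0 0.3" --pt "25 -17 -28 0 0.3" --pt "25 -20 -28 0 0.3" --pt "0 0 0 0 0.3" --pt "0 0 0 0 0.3"

```text
t: 1.05
eef_pos: [519.8, 150.3, 390.9]
tcp_rot: [3.14, 0.0, 1.572]
ft_force: [-0.5, -0.9, -1.0]
opening: 0.701
grip_force: 0.0
```

```bash
python3 - <<'E'
from h import *
import pickle
c=cam("wrist"); pickle.dump(c,open("w1.pkl","wb")); s=env.state(); print(s["eef_pos"],s["tcp_rot"],s["opening"])
cv2.imwrite("pics/w1.png",cv2.resize(c["color"][:,:,::-1],(800,600),interpolation=cv2.INTER_CUBIC))
E
```

```text
[519.9769044  149.78873355 389.97503089] [-3.14099940e+00  3.19246668e-04  1.57112329e+00] 0.7011006709574346
```

Emit:
carry_out --pt "-41 0 0 0 0.5" --pt "-41 0 0 0 0.5" --pt "-42 0 0 0 0.5" --pt "-42 0 0 0 0.5" --pt "-42 0 0 0 0.5" --pt "-42 0 0 0 0.5" --pt "0 0 0 0 0.5" --pt "0 0 0 0 0.5"

```text
t: 1.9
eef_pos: [519.9, -101.5, 389.2]
tcp_rot: [-3.139, -0.001, 1.568]
ft_force: [-0.4, -0.1, 0.2]
opening: 0.499
grip_force: 0.0
```

```bash
python3 - <<'E'
from h import *
import pickle
c=cam("wrist"); pickle.dump(c,open("w2.pkl","wb")); s=env.state(); print(s["eef_pos"],s["tcp_rot"],s["opening"])
cv2.imwrite("pics/w2.png",cv2.resize(c["color"][:,:,::-1],(800,600),interpolation=cv2.INTER_CUBIC))
E
```

```text
[ 519.93136419 -100.45390162  389.55962445] [-3.13986196e+00 -7.83145823e-04  1.56921093e+00] 0.49552517207010555
```

View pics/w1.png

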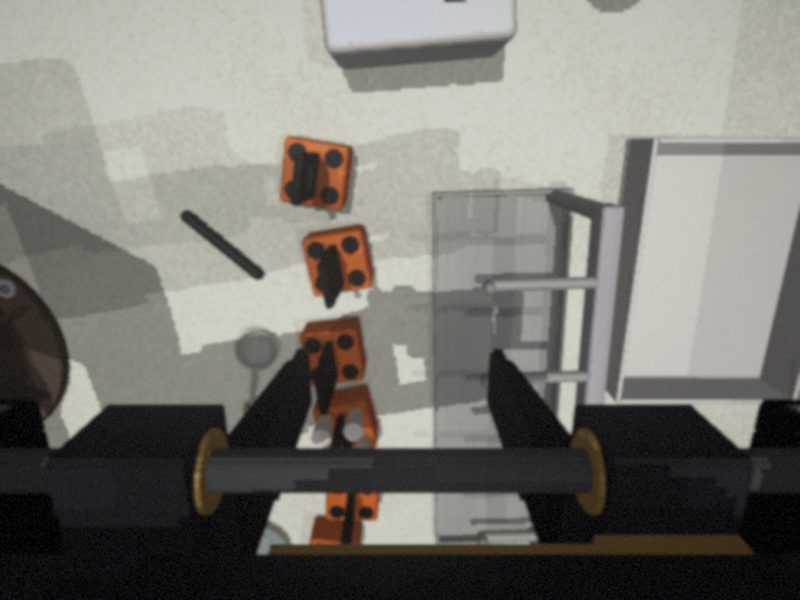

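View pics/w2.png

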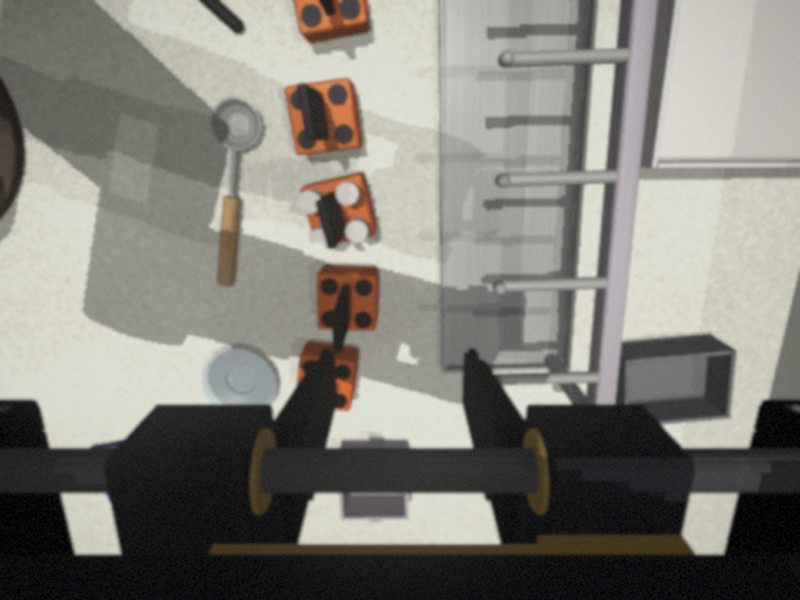

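The wrist views show all carriers clearly except A, which a finger partly hides. The handle plates run along world y. Peg tips in w2 (800-px scale) are at (507,58), (503,181) and (500,288), with roots at (628,56), (617,177) and (607,284). In w1, peg 5 runs from tip (489,286) to root (597,283). I'll fit the poses from these.

```bash
cat >> h.py <<'E'
B8=np.array([[sx*32,sy*32,z] for sx in(-1,1) for sy in(-1,1) for z in(0,46)],float)
ang=np.linspace(0,2*np.pi,36,endpoint=False); U=np.c_[np.cos(ang),np.sin(ang)]
def place(p,Q): return Q@Ro.from_euler("z",p[2]).as_matrix().T+[p[0],p[1],0]
def blobs(c):
    hsv=cv2.cvtColor(c["color"],cv2.COLOR_RGB2HSV)
    m=cv2.inRange(hsv,(3,150,60),(16,255,255)); m=cv2.morphologyEx(m,cv2.MORPH_CLOSE,np.ones((3,3)))
    return m
def fit(c,x,y,rad=16):     # block pose near x,y from the orange hull
    m=blobs(c); g=np.zeros_like(m); cv2.fillConvexPoly(g,cv2.convexHull(proj(c,place([x,y,0],B8*1.35)).astype(np.float32)).astype(int),255)
    n,l,st,_=cv2.connectedComponentsWithStats(m&g); 
    pts=np.argwhere(np.isin(l,[i for i in range(1,n) if st[i,4]>25]))[:,::-1].astype(float)
    h=(pts@U.T).max(0)+.5*np.abs(U).sum(1)*.7
    r=least_squares(lambda p:(proj(c,place(p,B8))@U.T).max(0)-h,[x,y,0],loss="soft_l1",x_scale=[10,10,.1])
    return r.x, np.abs(r.fun).mean()
E
python3 - <<'E'
from h import *
import pickle
w1,w2=[pickle.load(open(f,"rb")) for f in("w1.pkl","w2.pkl")]
for n,c,g in(("F",w1,(445,203)),("E",w1,(459,115)),("D",w1,(450,15)),("D",w2,(450,15)),("full",w2,(459,-77)),("B",w2,(468,-170)),("A",w2,(445,-250))):
    p,e=fit(c,*g); print(n,p.round(3),e.round(2))
k=800/560
O=[(w2,(507,58),4,0),(w2,(503,181),3,0),(w2,(500,288),2,0),(w2,(628,56),4,1),(w2,(617,177),3,1),(w2,(607,284),2,1),(w1,(489,286),5,0),(w1,(597,283),5,1)]
def res(p,ov=0):
    return np.concatenate([proj(c,place(p,np.array([[(-86,1)[r],84*(i-3),(168,160)[r]+p[3]]])))[0]-np.array(uv)/k for c,uv,i,r in O])
for q in(0,1):
    r=least_squares(lambda p:res(p if q else [*p[:3],0]),[695,-40,0,0],x_scale=[10,10,.1,10]); print(r.x.round(3),res(r.x if q else [*r.x[:3],0]).round(1))
print([place(r.x,np.array([[-45,84*(i-3),160.]]))[0].round(1).tolist() for i in range(1,6)])
for a,b in(((507,58),None),):pass
print(tri([(w1,np.array((489,286))/k),(w1,np.array((489,286))/k)])[0] if 0 else "")
E
```

```text
F [ 4.37101e+02  2.04670e+02 -1.73000e-01] 2.75
E [4.55981e+02 1.13453e+02 1.57000e-01] 3.06
D [4.49794e+02 1.08000e+00 1.43000e-01] 2.75
D [4.48351e+02 5.31200e+00 1.61000e-01] 4.16
full [ 4.60385e+02 -8.12870e+01  1.66000e-01] 4.81
B [ 4.63497e+02 -1.80386e+02 -2.00000e-03] 3.37
A [ 448.928 -256.135   -0.535] 3.5
[ 6.84282e+02 -4.17470e+01  2.60000e-02  0.00000e+00] [ 0.5 -0.2  0.6 -0.2  0.3  0.4 -0.2 -0.3 -0.6 -0.2 -0.8 -0.7  1.1  1.4
 -1.  -0.2]
[ 6.84091e+02 -4.17020e+01  2.60000e-02  6.19000e-01] [ 0.5 -0.4  0.5 -0.2  0.2  0.5 -0.1 -0.4 -0.6 -0.2 -0.8 -0.6  1.1  1.5
 -0.9 -0.1]
[[643.5, -210.8, 160.0], [641.3, -126.9, 160.0], [639.1, -42.9, 160.0], [636.9, 41.1, 160.0], [634.7, 125.1, 160.0]]
```

```bash
python3 - <<'E'
from h import *
import pickle
w1,w2=[pickle.load(open(f,"rb")) for f in("w1.pkl","w2.pkl")]
out=[]
for c,ps in((w1,((437,205,-.173),(456,113.5,.157))),(w2,((448,5,.161),(460,-81,.166),(463,-180,0),(449,-256,0)))):
    im=cv2.resize(c["color"][:,:,::-1],None,fx=4,fy=4,interpolation=cv2.INTER_CUBIC)
    cn,_=cv2.findContours(cv2.resize(blobs(c),None,fx=4,fy=4,interpolation=cv2.INTER_NEAREST),cv2.RETR_EXTERNAL,cv2.CHAIN_APPROX_NONE)
    cv2.drawContours(im,cn,-1,(255,255,0),1)
    for p in ps:
        h=cv2.convexHull(((proj(c,place(p,B8))+.5)*4).astype(np.float32)).astype(int); cv2.polylines(im,[h],True,(0,255,0),1)
        u,v=h[:,0].mean(0).astype(int); t=im[v-145:v+145,u-130:u+130]; out.append(cv2.copyMakeBorder(t,0,290-t.shape[0],0,260-t.shape[1],0))
cv2.imwrite("pics/ov.png",np.vstack([np.hstack(out[:3]),np.hstack(out[3:])]))
E
```

```text
(no output)
```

View pics/ov.png

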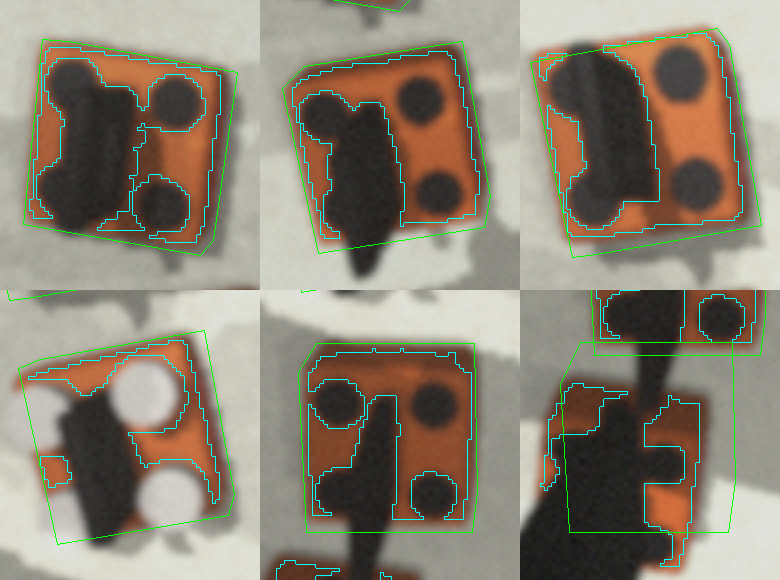

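The overlay shows the poses are right to within a few mm, but the mask is too strict (inset by about 2 px) and A is hidden by the finger. I'll loosen the threshold and refit.

```bash
sed -i 's/(3,150,60),(16,255,255)/(2,95,45),(18,255,255)/; s/rad=16/s=1.0/' h.py; python3 - <<'E'
from h import *
import pickle
w1,w2=[pickle.load(open(f,"rb")) for f in("w1.pkl","w2.pkl")]
for n,c,g in(("F",w1,(445,203)),("E",w1,(459,115)),("D",w1,(450,8)),("D",w2,(450,8)),("full",w2,(459,-79)),("B",w2,(464,-178))):
    p,e=fit(c,*g); print(n,p.round(3),e.round(2))
for n in("scene","side"):
    c=cam(n)
    for g in((445,-264),(464,-178)):
        p,e=fit(c,*g); print(n,p.round(3),e.round(2))
E
```

```text
F [ 4.36238e+02  2.05282e+02 -1.73000e-01] 1.8
E [4.55650e+02 1.14676e+02 1.75000e-01] 1.96
D [4.51556e+02 3.40000e-02 2.93000e-01] 3.08
D [4.46393e+02 6.83500e+00 1.19000e-01] 1.78
full [ 4.58374e+02 -8.10160e+01  1.73000e-01] 3.43
B [ 4.58622e+02 -1.83822e+02  4.00000e-03] 3.51
scene [ 4.33421e+02 -2.73762e+02 -1.82000e-01] 0.93
scene [ 4.59940e+02 -1.78638e+02 -5.20000e-02] 1.35
side [ 4.42207e+02 -2.62900e+02 -2.66000e-01] 4.06
side [ 4.61201e+02 -1.69839e+02  7.60000e-02] 2.25
```

Emit:
carry_out --pt "-5 -15 28 0 0.2" --pt "-5 -15 28 0 0.2" --pt "-5 -16 28 0 0.2" --pt "-5 -16 26 0 0.2" --pt "0 0 0 0 0.2" --pt "0 0 0 0 0.2"

```text
t: 2.65
eef_pos: [458.7, -119.5, 281.5]
tcp_rot: [3.141, 0.0, 1.571]
ft_force: [0.6, 0.4, 0.6]
opening: 0.795
grip_force: 0.0
```

```bash
sed -i 's/place(p,B8))@U.T/place(p,B8*p[3]))@U.T/; s/\[x,y,0\],loss="soft_l1",x_scale=\[10,10,.1\]/[x,y,0,1],loss="soft_l1",x_scale=[10,10,.1,.1]/' h.py; python3 - <<'E'
from h import *
import pickle
c=cam("wrist"); pickle.dump(c,open("w3.pkl","wb")); s=env.state(); print(s["eef_pos"],s["tcp_rot"])
for g in((459,-80),(459,-180),(447,7)):
    print(fit(c,*g))
S=cam("scene"); 
for g in((445,-264),(464,-178)): print(fit(S,*g))
w1,w2=[pickle.load(open(f,"rb")) for f in("w1.pkl","w2.pkl")]
for n,q,g in(("F",w1,(445,203)),("E",w1,(459,115)),("D",w2,(450,8)),("B",w2,(460,-178))): print(n,fit(q,*g))
im=cv2.resize(c["color"][:,:,::-1],(800,600),interpolation=cv2.INTER_CUBIC)
cv2.imwrite("pics/w3.png",im)
E
```

```text
[ 459.15619131 -119.65595656  281.86868293] [3.13976996e+00 6.21031656e-04 1.57160401e+00]
(array([ 4.57261323e+02, -7.81149859e+01,  2.30812404e-01,  8.83892672e-01]), np.float64(1.4297797388486932))
(array([ 4.54193477e+02, -1.88286906e+02, -8.49146174e-02,  1.15967558e+00]), np.float64(4.072746224086953))
(array([4.46011470e+02, 7.65561096e+00, 1.20145997e-01, 9.50970458e-01]), np.float64(0.2564617847901608))
(array([ 4.32774382e+02, -2.74030274e+02, -1.86974225e-01,  9.41673391e-01]), np.float64(0.16083158334383393))
(array([ 4.58568356e+02, -1.78949481e+02, -3.30501108e-02,  9.08781652e-01]), np.float64(0.5205980812973731))
F (array([ 4.35307672e+02,  2.05464612e+02, -1.48286004e-01,  9.41113112e-01]), np.float64(0.3758425904571667))
E (array([4.54971156e+02, 1.14366521e+02, 1.50785212e-01, 9.32552887e-01]), np.float64(0.3143893012706331))
D (array([4.45721065e+02, 7.79134631e+00, 1.06353945e-01, 9.44087115e-01]), np.float64(0.24990994276467637))
B (array([ 4.56293361e+02, -1.87773868e+02, -8.07512707e-02,  1.10368131e+00]), np.float64(2.8099343362294036))
```

View pics/w3.png

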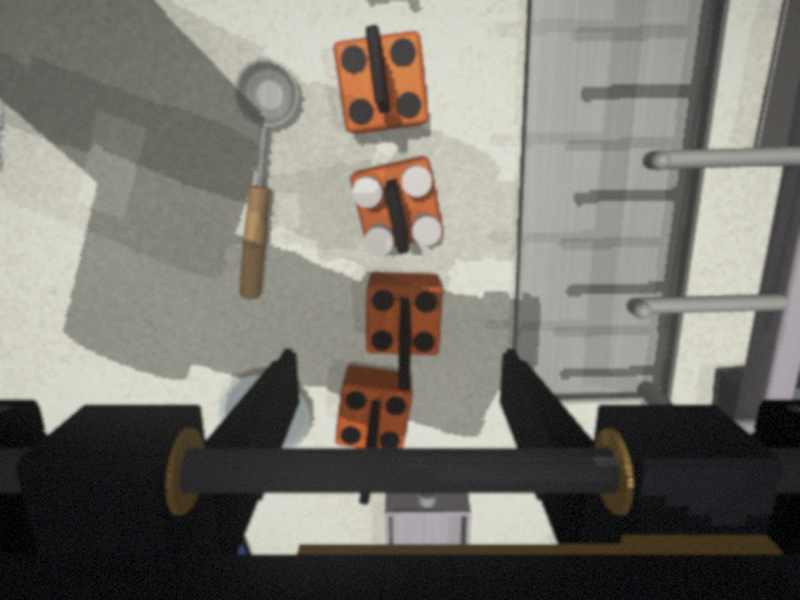

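In w3 the full carrier's cap centres are at (367,191), (416,180), (427,230) and (378,240), and its handle runs from (390,182) to (403,250). I'll use the caps to find its centre and yaw.

```bash
python3 - <<'E'
from h import *
import pickle
c=pickle.load(open("w3.pkl","rb")); k=560/800
P=[onz(c,np.array(p)*k,84)[:2] for p in((367,191),(416,180),(427,230),(378,240))]
P=np.array(P); print(P.round(1).tolist(),P.mean(0).round(1)); v=P[1]-P[0]+P[2]-P[3]; print(np.arctan2(v[1],v[0]))
for z in(46,132):print(z,(proj(c,place([*P.mean(0),np.arctan2(v[1],v[0])],np.array([[0,21,z],[0,-21,z],[0,0,z]],float)))/k).round().tolist())
S,D=cam("scene"),cam("side")
# bucket: rim inner/outer corners read on the first crops, scene
sc=lambda x,y:(100+x/2.95,140+y/3)
print("D scene",fit(S,446,7.7))
B=[onz(S,sc(*p),44)[:2] for p in((37,305),(128,284),(147,345),(57,368))]; print(np.mean(B,0).round(1))
for n,cc,x0,x1,y0,y1 in(("scene",S,95,175,215,285),("side",D,265,355,350,420)):
    cv2.imwrite(f"pics/b_{n}.png",cv2.resize(cc["color"][y0:y1,x0:x1,::-1],(400,int(400*(y1-y0)/(x1-x0))),interpolation=cv2.INTER_CUBIC))
a,b=[cv2.imread(f"pics/b_{n}.png") for n in("scene","side")]; h=max(len(a),len(b))
cv2.imwrite("pics/b.png",np.hstack([cv2.copyMakeBorder(i,0,h-len(i),0,0,0) for i in(a,b)]))
E
```

```text
[[436.5, -67.5], [471.1, -59.9], [479.4, -95.1], [443.9, -102.4]] [457.7 -81.2]
0.210398712870847
46 [[391.0, 178.0], [403.0, 230.0], [397.0, 204.0]]
132 [[390.0, 187.0], [404.0, 253.0], [397.0, 221.0]]
D scene (array([4.44307147e+02, 7.47310441e+00, 1.51574028e-01, 9.14465743e-01]), np.float64(0.2596448112217415))
[ 488.8 -411. ]
```

View pics/b.png

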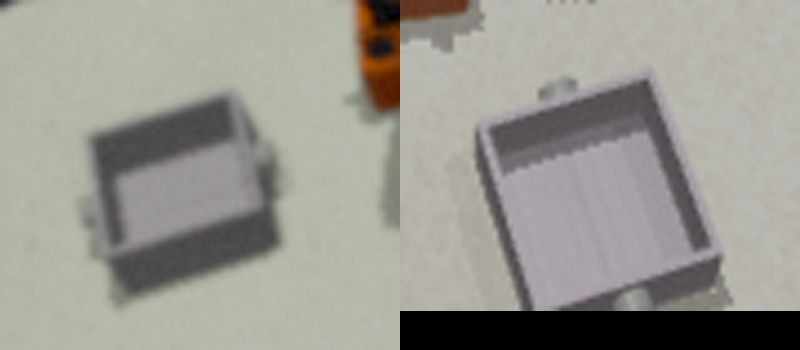

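Emit:
carry_out --pt "20 -1 40 0 0.2" --pt "18.5 -0.5 40 0 0.2" --pt "0 0 20 -8 0.2" --pt "0 0 20 -3.5 0.2" --pt "0 0 30 0 0.2" --pt "0 0 25 0 0.2" --pt "0 0 0 0 0.2" --pt "0 0 0 0 0.2"

```text
t: 3.65
eef_pos: [457.1, -81.5, 106.2]
tcp_rot: [3.141, 0.0, 1.772]
ft_force: [0.5, -0.4, 0.5]
opening: 0.8
grip_force: 0.0
```

```bash
python3 - <<'E'
from h import *
S,D=cam("scene"),cam("side")
q=np.array([[-42,-42,44],[-42,42,44],[42,42,44],[42,-42,44]],float)
sc=lambda p:np.array([95+p[0]/5,215+p[1]/5]); si=lambda p:np.array([265+p[0]/4.444,350+p[1]/4.444])
O=[(S,sc(p),i) for i,p in enumerate(((88,135),(235,93),(265,205),(108,252)))]+[(D,si(p),i) for p,i in(((78,128),1),((253,68),2),((320,253),3))]
for z in(0,1):
    f=lambda p:np.concatenate([proj(c,place(p,q[i:i+1]+[0,0,z*p[3]]))[0]-uv for c,uv,i in O])
    r=least_squares(f,[489,-411,0,0],x_scale=[10,10,.1,10]); print(r.x.round(3),r.fun.round(1))
# full carrier seen by side camera: caps unchanged?
print(env.state()["eef_pos"],env.state()["tcp_rot"])
E
```

```text
[ 4.88673e+02 -4.17620e+02  1.00000e-02  0.00000e+00] [-1.6 -0.2 -0.3 -1.3 -0.8  0.4 -1.4  1.4 -0.9 -2.  -0.4 -0.7  0.5 -0.5]
[ 4.88315e+02 -4.17147e+02  9.00000e-03 -3.86700e+00] [-1.   0.3  0.2 -0.7 -0.3  1.  -0.8  1.9 -1.2 -1.4 -0.8 -0.1  0.   0. ]
[457.36403893 -81.64642099 106.95192981] [3.13964945e+00 1.07133137e-03 1.77167004e+00]
```

Emit:
carry_out --pt "0 0 0 0 1" --pt "0 0 0 0 1" --pt "0 0 0 0 1" --pt "0 0 0 0 1" --pt "0 0 0 0 1" --pt "0 0 -20 0 1" --pt "0 0 -40 0 1" --pt "0 0 -50 0 1" --pt "0 0 -50 0 1" --pt "0 0 -20 0 1"

```text
t: 4.75
eef_pos: [457.3, -81.7, 290.0]
tcp_rot: [3.136, 0.003, 1.772]
ft_force: [-0.3, -0.9, -0.7]
opening: 0.029
grip_force: 0.0
```

The gripper closed on nothing, so I'll look at where the full carrier is now.

```bash
python3 - <<'E'
from h import *
import pickle
print(env.state()["eef_pos"],env.state()["opening"],env.state()["grip_force"])
c=cam("wrist"); pickle.dump(c,open("w4.pkl","wb"))
S=cam("scene")["color"][140:310,150:370,::-1]
a=cv2.resize(c["color"][:,:,::-1],(480,360),interpolation=cv2.INTER_CUBIC); b=cv2.resize(S,(320,247),interpolation=cv2.INTER_CUBIC)
cv2.imwrite("pics/w4.png",np.hstack([a,cv2.copyMakeBorder(b,0,113,0,0,0)]))
E
```

```text
[457.25330669 -81.66203471 289.9928461 ] 0.029326828446856294 0.0
```

View pics/w4.png

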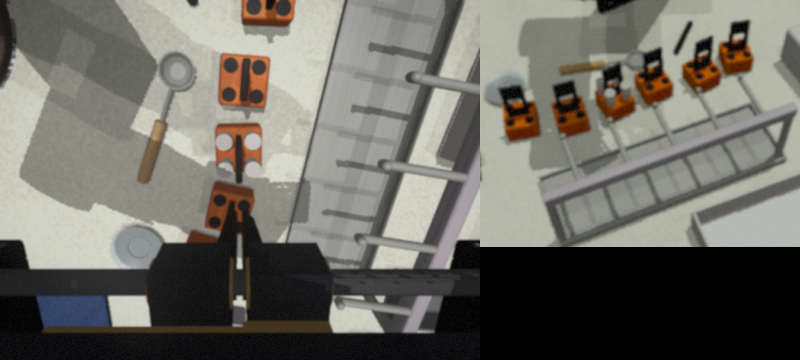

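The full carrier still stands upright in place, with caps in the wrist half at (223,142), (252,141), (254,170) and (225,171). The fingers simply hadn't finished closing when I lifted.

```bash
python3 - <<'E'
from h import *
import pickle
c=pickle.load(open("w4.pkl","rb")); k=560/480
P=np.array([onz(c,np.array(p)*k,84)[:2] for p in((223,142),(252,141),(254,170),(225,171))])
print(P.round(1).tolist(),P.mean(0).round(1)); v=P[1]-P[0]+P[2]-P[3]; print(np.arctan2(v[1],v[0]))
E
```

```text
[[435.3, -68.4], [470.2, -60.0], [480.6, -95.9], [444.7, -104.5]] [457.7 -82.2]
0.23533103571194253
```

Emit:
carry_out --pt "0 0 30 0 0.5" --pt "0 0 30 0 0.5" --pt "0 0 0 0 0.5" --pt "0 0 0 0 0.5" --pt "0 0 0 0 0.5"

```text
t: 5.35
eef_pos: [456.9, -81.6, 226.4]
tcp_rot: [3.141, 0.0, 1.772]
ft_force: [0.2, 0.5, -0.0]
opening: 0.373
grip_force: 0.0
```

Emit:
carry_out --pt "0 0 40 0 0.5" --pt "0 0 40 0 0.5" --pt "0 0 30 0 0.5" --pt "0 0 13 0 0.5" --pt "0 0 0 0 1" --pt "0 0 0 0 1" --pt "0 0 0 0 1" --pt "0 0 0 0 1" --pt "0 0 0 0 1" --pt "0 0 0 0 1" --pt "0 0 0 0 1" --pt "0 0 0 0 1"

```text
t: 6.55
eef_pos: [456.8, -81.5, 103.1]
tcp_rot: [3.141, 0.0, 1.771]
ft_force: [-0.2, 0.4, 7.2]
opening: 0.088
grip_force: 30.0
```

Emit:
carry_out --pt "0 0 -30 0 1" --pt "0 0 -50 0 1" --pt "0 0 -50 0 1" --pt "0 0 -30 8 1" --pt "0 0 0 3.5 1" --pt "-50 4 0 0 1" --pt "-50 4 0 0 1" --pt "-50 4 0 0 1" --pt "-50 5 0 0 1" --pt "-50 5 0 0 1" --pt "-50 5 0 0 1" --pt "-50 5 0 0 1"

```text
t: 7.75
eef_pos: [488.0, -432.0, 262.2]
tcp_rot: [-3.141, -0.001, 1.571]
ft_force: [0.7, 0.8, -2.1]
opening: 0.08
grip_force: 30.0
```

Emit:
carry_out --pt "-46 0 0 0 1" --pt "0 0 0 0 1" --pt "0 0 0 0 1"

```text
t: 8.05
eef_pos: [487.7, -476.5, 261.3]
tcp_rot: [-3.14, -0.002, 1.569]
ft_force: [0.8, 0.3, -1.9]
opening: 0.081
grip_force: 30.0
```

```bash
python3 - <<'E'
from h import *
import pickle
s=env.state(); print(s["eef_pos"],s["tcp_rot"],s["opening"],s["grip_force"])
c=cam("wrist"); pickle.dump(c,open("w5.pkl","wb"))
cv2.imwrite("pics/w5.png",cv2.resize(c["color"][:,:,::-1],(800,600),interpolation=cv2.INTER_CUBIC))
E
```

```text
[ 487.72794585 -476.48581839  261.30056754] [-3.14028901e+00 -1.87617667e-03  1.56923917e+00] 0.08076837894236784 29.99973088502884
```

View pics/w5.png

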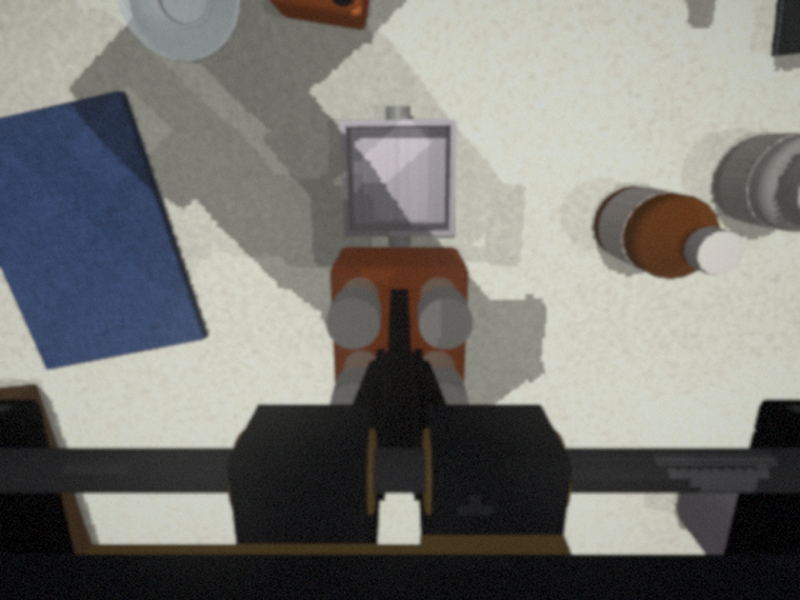

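The bucket rim's outer corners in w5 are (341,121), (456,121), (455,236) and (343,236). The held carrier's +y caps are at (355,313) and (445,313), symmetric about the tool.

```bash
python3 - <<'E'
from h import *
import pickle
c=pickle.load(open("w5.pkl","rb")); k=.7
P=np.array([onz(c,np.array(p)*k,44)[:2] for p in((341,121),(456,121),(455,236),(343,236))]); print(P.round(1).tolist(),P.mean(0).round(1))
print([onz(c,np.array(p)*k,261.3-103+84).round(1).tolist() for p in((355,313),(445,313))])
print(np.array([onz(c,np.array(p)*k,261.3-103+46).round(1).tolist() for p in((334,272),(466,272))]))
E
```

```text
[[446.3, -376.5], [528.7, -376.6], [530.7, -459.6], [444.9, -459.6]] [ 487.7 -418.1]
[[471.1, -454.3, 242.3], [505.5, -454.3, 242.3]]
[[ 458.6 -447.7  204.3]
 [ 518.1 -447.7  204.3]]
```

Emit:
carry_out --pt "29 0 0 0 1" --pt "28.5 0 0 0 1" --pt "0 0 45 0 1" --pt "0 0 40 0 1" --pt "0 0 15 0 1" --pt "0 0 0 0 1" --pt "0 0 8 0 1" --pt "0 0 8 0 1" --pt "0 0 8 0 1" --pt "0 0 0 0 1"

```text
t: 9.1
eef_pos: [488.1, -418.2, 137.9]
tcp_rot: [-3.141, -0.001, 1.571]
ft_force: [-0.6, -1.0, -2.6]
opening: 0.085
grip_force: 30.0
```

Emit:
carry_out --pt "0 0 10 0 1" --pt "0 0 10 0 1" --pt "0 0 7 0 1" --pt "0 0 3 0 1" --pt "0 0 0 0 1" --pt "0 0 0 0 1"

```text
t: 9.7
eef_pos: [488.5, -418.6, 108.8]
tcp_rot: [3.141, 0.0, 1.571]
ft_force: [-0.2, -0.2, -1.8]
opening: 0.084
grip_force: 30.0
```

Emit:
carry_out --pt "0 0 2 0 1" --pt "0 0 1 0 1" --pt "0 0 0 0 1"

```text
t: 10.0
eef_pos: [488.7, -418.7, 107.2]
tcp_rot: [3.14, 0.001, 1.571]
ft_force: [-2.2, 2.5, 9.5]
opening: 0.084
grip_force: 30.0
```

Emit:
carry_out --pt "0 0 0 0 0.6" --pt "0 0 0 0 0.6" --pt "0 0 0 0 0.6" --pt "0 0 0 0 0.6" --pt "0 0 -30 0 0.6" --pt "0 0 -50 0 0.5" --pt "0 0 -50 0 0.5" --pt "0 0 -45 0 0.5" --pt "36 -13 0 0 0.5" --pt "36 -13 0 0 0.5" --pt "36 -14 0 0 0.5" --pt "0 0 0 0 0.5"

```text
t: 11.2
eef_pos: [447.0, -307.1, 281.3]
tcp_rot: [-3.141, -0.001, 1.573]
ft_force: [0.9, -1.4, -0.2]
opening: 0.5
grip_force: 0.0
```

```bash
python3 - <<'E'
from h import *
import pickle
s=env.state(); print(s["eef_pos"],s["tcp_rot"],s["opening"])
c=cam("wrist"); pickle.dump(c,open("w6.pkl","wb"))
for g in((434,-274),(459,-179)): print(fit(c,*g))
S=cam("scene")["color"][205:290,90:200,::-1]
a=cv2.resize(c["color"][:,:,::-1],(480,360),interpolation=cv2.INTER_CUBIC); b=cv2.resize(S,(320,247),interpolation=cv2.INTER_CUBIC)
cv2.imwrite("pics/w6.png",np.hstack([a,cv2.copyMakeBorder(b,0,113,0,0,0)]))
E
```

```text
[ 447.03208581 -307.13068111  281.31589552] [-3.14148564e+00 -5.81450645e-04  1.57253498e+00] 0.5003531397862419
(array([ 4.35350215e+02, -2.73587075e+02, -1.38410145e-01,  9.48485553e-01]), np.float64(0.25804296626027545))
(array([ 4.62749433e+02, -1.78800448e+02, -4.03683241e-02,  9.49960172e-01]), np.float64(0.34645191791701596))
```

View pics/w6.png

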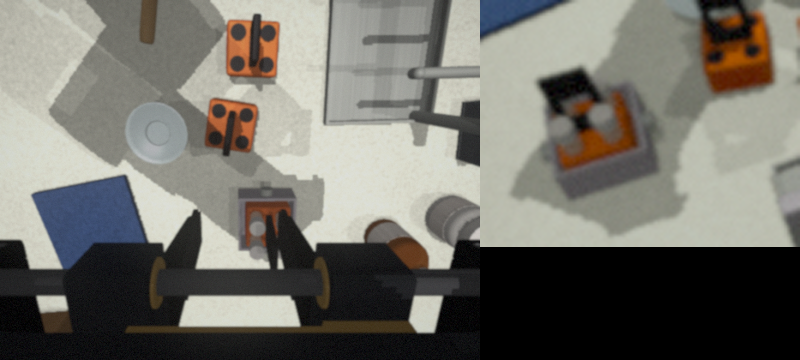

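The full carrier sits level in the bucket. Next is A, at (435.4,-273.6) with yaw -0.14.

Emit:
carry_out --pt "17 -6 20 0 0.6" --pt "16.5 -5.7 30 0 0.6" --pt "0 0 40 4 0.6" --pt "0 0 40 4 0.6" --pt "0 0 30 0 0.6" --pt "0 0 12 0 0.6" --pt "0 0 0 0 1" --pt "0 0 0 0 1" --pt "0 0 0 0 1" --pt "0 0 0 0 1" --pt "0 0 0 0 1" --pt "0 0 0 0 1"

```text
t: 12.5
eef_pos: [436.9, -277.1, 109.2]
tcp_rot: [3.141, 0.0, 1.431]
ft_force: [0.3, 0.7, 5.0]
opening: 0.085
grip_force: 30.0
```

Emit:
carry_out --pt "0 0 -25 0 1" --pt "0 0 -30 0 1" --pt "0 0 -28 -4.5 1" --pt "0 0 0 -5 1" --pt "14.8 35 0 0 1" --pt "14.8 35 0 0 1" --pt "14.8 35 0 0 1" --pt "14.8 35 0 0 1" --pt "0 0 0 0 1" --pt "0 0 0 0 1" --pt "0 0 0 0 1"

```text
t: 13.6
eef_pos: [574.3, -214.4, 191.5]
tcp_rot: [-3.141, -0.0, 1.597]
ft_force: [-1.1, -0.6, -2.2]
opening: 0.082
grip_force: 30.0
```

```bash
python3 - <<'E'
from h import *
import pickle
s=env.state(); print(s["eef_pos"],s["tcp_rot"],s["opening"],s["grip_force"])
S=cam("scene");D=cam("side")
a=S["color"][195:285,130:250,::-1]; b=D["color"][220:350,270:400,::-1]
cv2.imwrite("pics/p1.png",np.hstack([cv2.resize(a,(400,300),interpolation=cv2.INTER_CUBIC),cv2.resize(b,(300,300),interpolation=cv2.INTER_CUBIC)]))
print(fit(S,575,-211))
E
```

```text
[ 574.32446332 -214.35439817  191.49620683] [-3.14091799e+00 -2.58820961e-04  1.59665237e+00] 0.0818496682400556 29.998928904533386
(array([ 5.29089494e+02, -2.06936757e+02, -6.63223081e-02,  8.73009705e-01]), np.float64(1.4891630649275045))
```

View pics/p1.png

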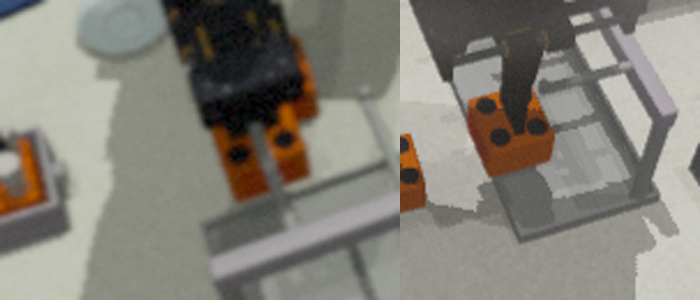

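Peg 1 lines up between the two front bores, at crop (262,140). I'll insert.

Emit:
carry_out --pt "-1.5 12 0 0 1" --pt "0 12 0 0 1" --pt "0 12 0 0 1" --pt "0 12 0 0 1" --pt "0 12 0 0 1" --pt "0 9 0 0 1" --pt "0 0 0 0 1" --pt "0 0 0 0 1"

```text
t: 14.5
eef_pos: [643.9, -213.8, 191.4]
tcp_rot: [-3.141, -0.0, 1.597]
ft_force: [0.2, -0.1, -1.3]
opening: 0.081
grip_force: 30.0
```

Emit:
carry_out --pt "0 0 6 0 1" --pt "0 0 6 0 1" --pt "0 0 2 0 1" --pt "0 0 1 0 1" --pt "0 0 1 0 1" --pt "0 0 0 0 1"

```text
t: 15.1
eef_pos: [644.0, -213.9, 176.1]
tcp_rot: [3.141, 0.0, 1.597]
ft_force: [-2.3, -0.2, 1.6]
opening: 0.086
grip_force: 30.0
```

Emit:
carry_out --pt "0 0 0 0 0.75" --pt "0 0 0 0 0.75" --pt "0 0 0 0 0.75" --pt "0 0 -10 0 0.75" --pt "0 0 -24 0 0.75" --pt "0 0 -30 0 0.7" --pt "10 -45 -25 0 0.6" --pt "10 -45 0 0 0.6" --pt "10 -45 0 0 0.6" --pt "9.8 -45.4 0 3.8 0.6" --pt "0 0 0 0 0.6" --pt "0 0 0 0 0.6"

```text
t: 16.3
eef_pos: [464.9, -179.4, 264.9]
tcp_rot: [3.139, 0.001, 1.53]
ft_force: [0.1, -0.3, 0.5]
opening: 0.4
grip_force: 0.0
```

```bash
python3 - <<'E'
from h import *
S=cam("scene");D=cam("side")
a=S["color"][195:285,130:250,::-1]; b=D["color"][220:350,270:400,::-1]
cv2.imwrite("pics/p2.png",np.hstack([cv2.resize(a,(400,300),interpolation=cv2.INTER_CUBIC),cv2.resize(b,(300,300),interpolation=cv2.INTER_CUBIC)]))
s=env.state(); print(s["eef_pos"],s["tcp_rot"],s["opening"]); 
print("B",fit(S,459,-179))
E
```

```text
[ 465.89612873 -179.63543253  264.07706674] [3.14005055e+00 6.44065641e-04 1.53112894e+00] 0.39909704254304695
B (array([ 4.58317363e+02, -1.78441324e+02, -5.21561712e-02,  9.14745755e-01]), np.float64(0.46063066647110673))
```

View pics/p2.png

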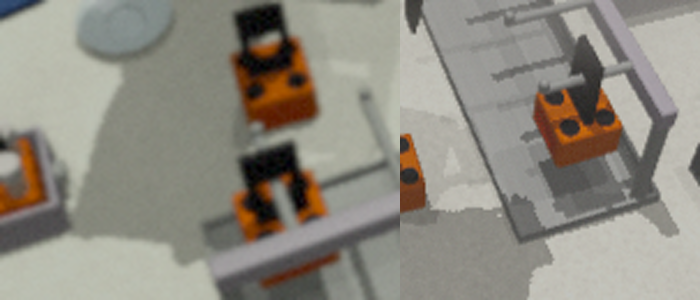

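A hangs cleanly on peg 1, and B is unchanged. Picking B.

Emit:
carry_out --pt "0.5 -2 40 0 0.6" --pt "0 0 45 0 0.6" --pt "0 0 40 0 0.6" --pt "0 0 20 0 0.6" --pt "0 0 10 0 0.6" --pt "0 0 0 0 0.6" --pt "0 0 0 0 1" --pt "0 0 0 0 1" --pt "0 0 0 0 1" --pt "0 0 0 0 1" --pt "0 0 0 0 1" --pt "0 0 0 0 1"

```text
t: 17.6
eef_pos: [463.0, -178.7, 109.0]
tcp_rot: [3.141, 0.0, 1.531]
ft_force: [-0.7, 0.8, 7.3]
opening: 0.08
grip_force: 30.0
```

Emit:
carry_out --pt "0 0 -25 0 1" --pt "0 0 -30 0 1" --pt "0 0 -28 -3.8 1" --pt "15.7 36.8 0 0 1" --pt "15.7 36.8 0 0 1" --pt "15.8 36.7 0 0 1" --pt "0 0 0 0 1" --pt "0 0 0 0 1" --pt "0 0 0 0 1"

```text
t: 18.5
eef_pos: [571.0, -128.7, 191.2]
tcp_rot: [-3.14, -0.0, 1.597]
ft_force: [-0.8, 0.1, -2.2]
opening: 0.08
grip_force: 30.0
```

Emit:
carry_out --pt "0 14 0 0 1" --pt "0 14 0 0 1" --pt "0 14 0 0 1" --pt "0 14 0 0 1" --pt "0 14 0 0 1" --pt "0 0 0 0 1" --pt "0 0 0 0 1"

```text
t: 19.2
eef_pos: [640.9, -127.2, 191.3]
tcp_rot: [-3.141, -0.0, 1.596]
ft_force: [0.3, 0.1, -2.0]
opening: 0.081
grip_force: 30.0
```

Emit:
carry_out --pt "0 0 6 0 1" --pt "0 0 6 0 1" --pt "0 0 2 0 1" --pt "0 0 1 0 1" --pt "0 0 1 0 1" --pt "0 0 0 0 1"

```text
t: 19.8
eef_pos: [641.8, -126.7, 175.9]
tcp_rot: [3.141, 0.0, 1.597]
ft_force: [-2.3, -0.2, 1.0]
opening: 0.083
grip_force: 30.0
```

Emit:
carry_out --pt "0 0 0 0 0.75" --pt "0 0 0 0 0.75" --pt "0 0 0 0 0.75" --pt "0 0 -10 0 0.75" --pt "0 0 -24 0 0.75" --pt "0 0 -45 0 0.7" --pt "28 -38.5 0 0 0.6" --pt "28 -38.5 0 0 0.6" --pt "28 -38.5 0 0 0.6" --pt "28 -38.5 0 0 0.6" --pt "27.5 -38.3 0 -5 0.6" --pt "0 0 0 0 0.6"

```text
t: 21.0
eef_pos: [442.0, 9.9, 255.5]
tcp_rot: [-3.141, -0.0, 1.689]
ft_force: [0.8, -0.2, 0.3]
opening: 0.396
grip_force: 0.0
```

```bash
python3 - <<'E'
from h import *
S=cam("scene")
s=env.state(); print(s["eef_pos"],s["tcp_rot"],s["opening"]); 
print("D",fit(S,446,7.7)); w=cam("wrist"); print("E",fit(w,455,114.4)); print("hung", fit(w,641,-127))
m=blobs(S); 
for n,p in(("peg1",(643.5,-210.8)),("peg2",(641.3,-126.9)),("B old",(462,-179))):
    # orange share inside the expected outline of a hanging block
    z=67 if "peg" in n else 0
    g=np.zeros_like(m); cv2.fillConvexPoly(g,cv2.convexHull(proj(S,place([*p,.026],B8)+[0,0,z]).astype(np.float32)).astype(int),255)
    print(n,(m[g>0]>0).mean().round(2))
E
```

```text
[444.57871945   8.8090022  255.82971907] [3.13974356e+00 4.06907809e-04 1.68654921e+00] 0.3977579771856379
D (array([4.43246581e+02, 8.54326070e+00, 1.46781585e-01, 9.32919462e-01]), np.float64(0.2476108168843558))
E (array([4.54935145e+02, 1.14731969e+02, 1.70271637e-01, 9.49133954e-01]), np.float64(0.30941897421814796))
hung (array([ 7.13797653e+02, -1.47423712e+02, -2.14916241e-01, -3.41127066e-01]), np.float64(1.8196812803156286))
peg1 0.35
peg2 0.33
B old 0.0
```

Emit:
carry_out --pt "0 0 40 0 0.6" --pt "0 0 42 0 0.6" --pt "0 0 35 0 0.6" --pt "0 0 20 0 0.6" --pt "0 0 10 0 0.6" --pt "0 0 0 0 0.6" --pt "0 0 0 0 1" --pt "0 0 0 0 1" --pt "0 0 0 0 1" --pt "0 0 0 0 1" --pt "0 0 0 0 1" --pt "0 0 0 0 1"

```text
t: 22.3
eef_pos: [446.2, 7.7, 107.9]
tcp_rot: [3.141, 0.0, 1.684]
ft_force: [-0.7, 0.6, 6.2]
opening: 0.088
grip_force: 30.0
```

Emit:
carry_out --pt "0 0 -25 0 1" --pt "0 0 -30 0 1" --pt "0 0 -29 5 1" --pt "-18.5 41 0 0 1" --pt "-18.5 41 0 0 1" --pt "-18.6 40.4 0 0 1" --pt "0 0 0 0 1" --pt "0 0 0 0 1" --pt "0 0 0 0 1"

```text
t: 23.2
eef_pos: [568.8, -44.3, 191.2]
tcp_rot: [-3.14, -0.0, 1.597]
ft_force: [0.5, -0.9, -1.2]
opening: 0.085
grip_force: 30.0
```

Emit:
carry_out --pt "0 14 0 0 1" --pt "0 14 0 0 1" --pt "0 14 0 0 1" --pt "0 14 0 0 1" --pt "0 14 0 0 1" --pt "0 0 0 0 1" --pt "0 0 0 0 1"

```text
t: 23.9
eef_pos: [638.8, -42.4, 191.5]
tcp_rot: [-3.141, -0.0, 1.597]
ft_force: [-0.3, -0.2, -1.8]
opening: 0.085
grip_force: 30.0
```

Emit:
carry_out --pt "0 0 6 0 1" --pt "0 0 6 0 1" --pt "0 0 2 0 1" --pt "0 0 1 0 1" --pt "0 0 1 0 1" --pt "0 0 0 0 1"

```text
t: 24.5
eef_pos: [639.8, -42.9, 175.5]
tcp_rot: [3.142, -0.0, 1.597]
ft_force: [0.3, 0.5, -1.3]
opening: 0.087
grip_force: 30.0
```

Emit:
carry_out --pt "0 0 1.2 0 1" --pt "0 0 0 0 0.75" --pt "0 0 0 0 0.75" --pt "0 0 0 0 0.75" --pt "0 0 -10 0 0.75" --pt "0 0 -24 0 0.75" --pt "0 0 -45 0 0.7" --pt "32.5 -36 0 0 0.6" --pt "32.5 -36 0 0 0.6" --pt "32.5 -36 0 0 0.6" --pt "32.4 -36 0 0 0.6" --pt "32.4 -36.7 0 -7.7 0.6"

```text
t: 25.7
eef_pos: [453.4, 115.6, 254.1]
tcp_rot: [3.14, -0.0, 1.732]
ft_force: [0.3, 1.3, 0.1]
opening: 0.403
grip_force: 0.0
```

Emit:
carry_out --pt "0 0 0 0 0.6" --pt "0 0 0 0 0.6"

```text
t: 25.9
eef_pos: [454.9, 115.2, 254.4]
tcp_rot: [3.139, 0.0, 1.732]
ft_force: [0.4, 0.0, -0.2]
opening: 0.396
grip_force: 0.0
```

```bash
cat >> h.py <<'E'
def hung(S,pegs):
    m=blobs(S); o=[]
    for i in pegs:
        p=place([684.1,-41.7,.026],np.array([[-45,84*(i-3),0.]]))[0]
        g=np.zeros_like(m); cv2.fillConvexPoly(g,cv2.convexHull(proj(S,place([*p[:2],.026],B8)+[0,0,67]).astype(np.float32)).astype(int),255)
        o.append(float((m[g>0]>0).mean().round(2)))
    return o
E
python3 - <<'E'
from h import *
S=cam("scene"); s=env.state(); print(s["eef_pos"],s["tcp_rot"],s["opening"]); w=cam("wrist")
print(hung(S,range(1,6)),hung(cam("side"),range(1,6)),fit(S,455,114)); print("F",fit(w,435.5,205.4))
E
```

```text
[455.5266976  114.68023014 254.10635545] [3.13975841e+00 2.65888030e-04 1.73098773e+00] 0.4010719455546022
[0.35, 0.32, 0.32, 0.0, 0.0] [0.61, 0.51, 0.44, 0.06, 0.0] (array([4.51358664e+02, 1.24094868e+02, 2.73314404e-01, 1.02561141e+00]), np.float64(1.1902486839346633))
F (array([ 4.35764976e+02,  2.05614447e+02, -1.42547398e-01,  9.52591154e-01]), np.float64(0.40217059431482277))
```

Three are hanging. Now E.

Emit:
carry_out --pt "0 0 40 0 0.6" --pt "0 0 42 0 0.6" --pt "0 0 35 0 0.6" --pt "0 0 18 0 0.6" --pt "0 0 10 0 0.6" --pt "0 0 0 0 0.6" --pt "0 0 0 0 1" --pt "0 0 0 0 1" --pt "0 0 0 0 1" --pt "0 0 0 0 1" --pt "0 0 0 0 1" --pt "0 0 0 0 1"

```text
t: 27.25
eef_pos: [455.1, 114.8, 108.7]
tcp_rot: [3.141, 0.0, 1.731]
ft_force: [-0.7, 0.6, 6.6]
opening: 0.08
grip_force: 30.0
```

Emit:
carry_out --pt "0 0 -25 0 1" --pt "0 0 -30 0 1" --pt "0 0 -28 7.7 1" --pt "-26.1 36.6 0 0 1" --pt "-26.1 36.6 0 0 1" --pt "-26.2 36.7 0 0 1" --pt "0 0 0 0 1" --pt "0 0 0 0 1" --pt "0 0 0 0 1"

```text
t: 28.15
eef_pos: [565.8, 39.6, 190.9]
tcp_rot: [-3.14, -0.0, 1.597]
ft_force: [-0.5, 0.1, -2.7]
opening: 0.08
grip_force: 30.0
```

Emit:
carry_out --pt "0 14 0 0 1" --pt "0 14 0 0 1" --pt "0 14 0 0 1" --pt "0 14 0 0 1" --pt "0 14 0 0 1" --pt "0 0 0 0 1" --pt "0 0 0 0 1"

```text
t: 28.85
eef_pos: [635.8, 41.7, 191.2]
tcp_rot: [-3.141, -0.0, 1.598]
ft_force: [-0.1, 0.2, -2.0]
opening: 0.087
grip_force: 30.0
```

Emit:
carry_out --pt "0 0 6 0 1" --pt "0 0 6 0 1" --pt "0 0 2 0 1" --pt "0 0 1 0 1" --pt "0 0 1 0 1" --pt "0 0 0 0 1"

```text
t: 29.45
eef_pos: [636.6, 41.0, 175.6]
tcp_rot: [3.141, -0.0, 1.597]
ft_force: [-1.4, -0.0, 1.5]
opening: 0.082
grip_force: 30.0
```

Emit:
carry_out --pt "0 0 0 0 0.75" --pt "0 0 0 0 0.75" --pt "0 0 0 0 0.75" --pt "0 0 -10 0 0.75" --pt "0 0 -24 0 0.75" --pt "0 0 -45 0 0.7" --pt "28.3 -32.8 0 0 0.6" --pt "28.3 -32.8 0 0 0.6" --pt "28.3 -32.8 0 0 0.6" --pt "28.3 -32.8 0 0 0.6" --pt "28.3 -32.8 0 0 0.6" --pt "28.2 -32.7 0 4.9 0.6"

```text
t: 30.65
eef_pos: [434.3, 206.3, 255.1]
tcp_rot: [3.14, -0.0, 1.511]
ft_force: [0.7, -0.1, 0.6]
opening: 0.4
grip_force: 0.0
```

Emit:
carry_out --pt "0 0 0 4.9 0.6" --pt "0 0 0 0 0.6" --pt "0 0 0 0 0.6"

```text
t: 30.95
eef_pos: [436.1, 205.4, 254.8]
tcp_rot: [3.141, -0.0, 1.428]
ft_force: [0.5, 0.2, 0.9]
opening: 0.398
grip_force: 0.0
```

Emit:
carry_out --pt "0 0 40 0 0.6" --pt "0 0 42 0 0.6" --pt "0 0 35 0 0.6" --pt "0 0 18 0 0.6" --pt "0 0 10 0 0.6" --pt "0 0 0 0 0.6" --pt "0 0 0 0 1" --pt "0 0 0 0 1" --pt "0 0 0 0 1" --pt "0 0 0 0 1" --pt "0 0 0 0 1" --pt "0 0 0 0 1"

```text
t: 32.15
eef_pos: [435.8, 205.6, 109.7]
tcp_rot: [3.141, -0.0, 1.426]
ft_force: [-0.8, -0.7, 6.1]
opening: 0.083
grip_force: 30.0
```

Emit:
carry_out --pt "0 0 -25 0 1" --pt "0 0 -30 -4.9 1" --pt "0 0 -28 -4.9 1" --pt "-21.4 31.8 0 0 1" --pt "-21.4 31.8 0 0 1" --pt "-21.4 31.8 0 0 1" --pt "-21.5 31.7 0 0 1" --pt "0 0 0 0 1" --pt "0 0 0 0 1" --pt "0 0 0 0 1"

```text
t: 33.15
eef_pos: [564.1, 123.5, 192.0]
tcp_rot: [-3.141, -0.0, 1.597]
ft_force: [-0.5, -0.4, -0.7]
opening: 0.085
grip_force: 30.0
```

Emit:
carry_out --pt "0 14 0 0 1" --pt "0 14 0 0 1" --pt "0 14 0 0 1" --pt "0 14 0 0 1" --pt "0 14 0 0 1" --pt "0 0 0 0 1" --pt "0 0 0 0 1"

```text
t: 33.85
eef_pos: [634.0, 125.6, 192.2]
tcp_rot: [-3.141, 0.0, 1.598]
ft_force: [-0.6, 0.2, -2.0]
opening: 0.083
grip_force: 30.0
```

Emit:
carry_out --pt "0 0 6 0 1" --pt "0 0 6 0 1" --pt "0 0 2 0 1" --pt "0 0 1 0 1" --pt "0 0 1 0 1" --pt "0 0 0 0 1"

```text
t: 34.45
eef_pos: [634.8, 125.0, 176.6]
tcp_rot: [3.142, 0.0, 1.597]
ft_force: [-1.1, 0.0, 0.9]
opening: 0.084
grip_force: 30.0
```

Emit:
carry_out --pt "0 0 0 0 0.75" --pt "0 0 0 0 0.75" --pt "0 0 0 0 0.75" --pt "0 0 -10 0 0.75" --pt "0 0 -24 0 0.75" --pt "0 0 -45 0 0.8" --pt "43.5 -17.9 -10 0 1" --pt "43.5 -17.9 -10 0 1" --pt "43.5 -17.9 -10 0 1" --pt "43.5 -17.9 -10 0 1" --pt "43.5 -17.9 -5 0 1" --pt "0 0 0 0 1"

```text
t: 35.65
eef_pos: [537.5, 344.6, 302.1]
tcp_rot: [3.14, -0.002, 1.602]
ft_force: [-0.2, 0.2, -1.0]
opening: 0.002
grip_force: 0.0
```

Emit:
carry_out --pt "0 0 0 0 1" --pt "0 0 0 0 1" --pt "0 0 0 0 1"

```text
t: 35.95
eef_pos: [540.4, 338.9, 300.3]
tcp_rot: [-3.142, 0.0, 1.595]
ft_force: [0.8, -0.4, 0.1]
opening: 0.004
grip_force: 0.0
```

```bash
python3 - <<'E'
from h import *
S,D=cam("scene"),cam("side"); print(hung(S,range(1,6)),hung(D,range(1,6)))
s=env.state(); print(s["eef_pos"],s["tcp_rot"],s["opening"]); w=cam("wrist")
f=lambda c:cv2.inRange(cv2.cvtColor(c["color"],cv2.COLOR_RGB2GRAY),0,60)
for n,c in(("w",w),("S",S),("D",D)):
    u0=proj(c,[535.5,386,157])[0]; nn,l,st,ce=cv2.connectedComponentsWithStats(f(c))
    for i in range(1,nn):
        if st[i,4]>25 and np.hypot(*(ce[i]-u0))<45: print(n,u0.round(),ce[i].round(1),st[i],onz(c,ce[i],157).round(1))
# full carrier in bucket: orange share
m=blobs(S); g=np.zeros_like(m); cv2.fillConvexPoly(g,cv2.convexHull(proj(S,place([488,-418,0],B8)+[0,0,4]).astype(np.float32)).astype(int),255); print((m[g>0]>0).mean())
E
```

```text
[0.35, 0.33, 0.33, 0.32, 0.34] [0.61, 0.51, 0.48, 0.55, 0.48]
[540.36939714 338.99097311 300.22250804] [-3.14150540e+00  1.81601371e-04  1.59531569e+00] 0.00717404352686214
w [275. 145.] [279.8 144.5] [ 245  118   95   54 2688] [539.9 386.7 157. ]
S [400. 155.] [399.2 155.9] [393 150  14  13 140] [535.9 382.6 157. ]
D [236. 106.] [236.  107.4] [228 102  21  13 157] [534.4 377.7 157. ]
D [236. 106.] [212.6 139.3] [209 129   8  21  52] [440.3 250.5 157. ]
0.3973105134474328
```

All five hang; the orange share is consistent at every peg. The plunger head is at about (535,385). Moving over it with closed fingers.

Emit:
carry_out --pt "23 -2 30 0 1" --pt "23 -2.2 40 0 1" --pt "0 0 40 0 1" --pt "0 0 18 0 1" --pt "0 0 0 0 1" --pt "0 0 0 0 1" --pt "0 0 0 0 1"

```text
t: 36.8
eef_pos: [535.1, 385.9, 173.9]
tcp_rot: [3.14, -0.001, 1.596]
ft_force: [-0.3, -0.1, 1.2]
opening: 0.006
grip_force: 0.0
```

Emit:
carry_out --pt "0 0 5 0 1" --pt "0 0 5 0 1" --pt "0 0 5 0 1" --pt "0 0 5 0 1" --pt "0 0 5 0 1" --pt "0 0 3 0 1" --pt "0 0 0 0 1" --pt "0 0 0 0 1"

```text
t: 37.6
eef_pos: [535.0, 386.1, 145.7]
tcp_rot: [3.139, -0.001, 1.597]
ft_force: [-1.4, -1.3, 11.1]
opening: 0.008
grip_force: 5.5
```

Emit:
carry_out --pt "0 0 3 0 1" --pt "0 0 1.5 0 1" --pt "0 0 0 0 1" --pt "0 0 0 0 1"

```text
t: 38.0
eef_pos: [535.1, 386.1, 142.3]
tcp_rot: [3.138, -0.001, 1.597]
ft_force: [-3.4, -3.7, 19.2]
opening: 0.002
grip_force: 9.1
```

Emit:
carry_out --pt "0 0 0.7 0 1" --pt "0 0 0 0 1" --pt "0 0 -8 0 1" --pt "0 0 -8 0 1" --pt "0 0 -9 0 1" --pt "0 0 -9 0 1" --pt "0 0 0 0 1" --pt "0 0 0 0 1" --pt "0 0 0 0 1"

```text
t: 38.9
eef_pos: [534.1, 385.8, 172.3]
tcp_rot: [-3.141, 0.001, 1.597]
ft_force: [0.2, 0.1, -0.1]
opening: 0.004
grip_force: 0.0
```

Emit:
carry_out --pt "0 0 6 0 1" --pt "0 0 7 0 1" --pt "0 0 7 0 1" --pt "0 0 7 0 1" --pt "0 0 5 0 1" --pt "0 0 2 0 1" --pt "0 0 0 0 1" --pt "0 0 0 0 1" --pt "0 0 0 0 1"

```text
t: 39.8
eef_pos: [534.7, 386.2, 142.2]
tcp_rot: [3.139, -0.001, 1.597]
ft_force: [-7.7, -4.5, 30.7]
opening: 0.004
grip_force: 15.4
```

Emit:
carry_out --pt "0 0 0 0 1" --pt "0 0 -8 0 1" --pt "0 0 -8 0 1" --pt "0 0 -9 0 1" --pt "0 0 -9 0 1" --pt "0 0 0 0 1" --pt "0 0 0 0 1" --pt "0 0 0 0 1"

```text
t: 40.6
eef_pos: [534.1, 385.8, 172.1]
tcp_rot: [-3.14, 0.001, 1.597]
ft_force: [0.1, 0.1, -0.7]
opening: 0.003
grip_force: 0.0
```

Emit:
carry_out --pt "0 0 6 0 1" --pt "0 0 7 0 1" --pt "0 0 7 0 1" --pt "0 0 7 0 1" --pt "0 0 5 0 1" --pt "0 0 2 0 1" --pt "0 0 0 0 1" --pt "0 0 0 0 1" --pt "0 0 0 0 1"

```text
t: 41.5
eef_pos: [534.7, 386.2, 142.2]
tcp_rot: [3.139, -0.001, 1.597]
ft_force: [-7.6, -5.3, 30.3]
opening: 0.004
grip_force: 15.3
```

All three strokes reached the hard stop at z 142.2. Now I'll retract and check.

Emit:
carry_out --pt "0 0 -8 0 1" --pt "0 0 -8 0 1" --pt "0 0 -20 0 1" --pt "0 0 -40 0 1" --pt "0 0 -40 0 1" --pt "0 0 0 0 1" --pt "0 0 0 0 1" --pt "0 0 0 0 1"

```text
t: 42.3
eef_pos: [533.9, 385.7, 253.3]
tcp_rot: [-3.14, 0.001, 1.597]
ft_force: [-0.0, -0.2, -0.1]
opening: 0.002
grip_force: 0.0
```

```bash
python3 - <<'E'
from h import *
S,D=cam("scene"),cam("side"); print(hung(S,range(1,6)),hung(D,range(1,6)))
m=blobs(S); g=np.zeros_like(m); cv2.fillConvexPoly(g,cv2.convexHull(proj(S,place([488,-418,0],B8)+[0,0,4]).astype(np.float32)).astype(int),255); print((m[g>0]>0).mean())
# plunger head height from scene and side
r=[]
for c in(S,D):
    nn,l,st,ce=cv2.connectedComponentsWithStats(cv2.inRange(cv2.cvtColor(c["color"],cv2.COLOR_RGB2GRAY),0,60)); u0=proj(c,[535,385,157])[0]
    i=1+np.argmin(np.hypot(*(ce[1:]-u0).T)); r.append((c,ce[i])); print(ce[i],st[i])
print(tri(r))
E
```

```text
[0.35, 0.33, 0.31, 0.32, 0.32] [0.61, 0.51, 0.49, 0.55, 0.48]
0.39364303178484106
[399.04794521 156.04109589] [392 150  15  14 146]
[236.13207547 107.47169811] [228 102  21  13 159]
(array([535.1, 382.9, 154.3]), np.float64(0.3))
```

All pegs and the bucket read the same as before, and the plunger is back at its released height. Handing in.

```bash
python3 -c "
from cell import env
print(env.job_done())"
```

```text
the job is handed in; nothing more can be done
None
```

The job is handed in: five empty carriers hang on pegs 1–5, the full carrier sits in the bucket, and the plunger had three full strokes after the last one was hung; the judge's result was not shown.

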